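# Seat the divider comb in the cell tray

## Task

Fit the long six-toothed divider comb into the slotted rail in the pulled-out cell tray, pressing it down gently, never forcing it, until all six teeth are in their own slots and the comb's spine lies flush on the rail. Then push the tray back in along its runners until it stops, leaving the comb fully home and released. Leave everything else where it is.

Things in the scene. Friction and masses are not known exactly. Their poses are not given: they have to be found in the camera images.
- comb_grip (a point): Long pale grey plastic divider comb, about 110 g, standing teeth down on the 4 mm mat. Point: centre of its upright grip rib, 44 mm above the tooth tips; z up, y along the comb, x across; symmetrical. Rib 12 mm thick (x), 60 long (y), 40 tall. Under it a flat spine 24 (x) x 150 (y) x 8 mm, underside 28 mm below the point. Fully home, the spine lies on the rail, the point 28 mm above its top.
- comb_foot (a point): The same comb: centre of its underside, level with its tooth tips. Six teeth hang from the spine in a row along y at 26 mm pitch, symmetrical about this point; each is 24 mm (x) x 5 mm (y) and 16 mm long.
- rail_top (a point): Nominal centre of the top of the steel slotted rail, fixed to the tray, 34 mm above the shelf; x from tray front to back, y along the rail. Rail 36 (x) x 184 (y) x 24 mm; 6 slots at 26 mm pitch about its centre, each 28 (x) x 7.5 (y) mm, 18 deep. The rail really sits up to 10 mm either way along y from this point, not shown by this pose: look or feel for the slots. It does not shift in use.
- tray_front (a point): Centre of the front face of the pull lip on the white tray's front wall, 27 mm above the shelf; axes as rail_top. Lip 80 mm wide (y), 30 tall, 12 deep, solid with the tray. Tray 150 (x) x 222 (y) x 40 mm, wall tops 46 mm above the shelf; cells up to 33 mm thick lie fixed in it in front of and behind the rail, lower than the walls.
- tray (a joint): How far the tray is pulled out along its runners towards its front (m): 0 is fully in, against the stop, 0.1 fully out. It slides with about 3 N of friction and has no spring. The tray moves along the x axis of tray_front as it goes in.
- short_comb_grip (a point): A shorter comb of the same plastic, 75 mm long with only three teeth, also on the mat; not to be used. The point is the centre of its rib, 44 mm above its tooth tips.
- small_cell: Small copper-coloured cell, 14 mm in diameter and 50 mm tall, standing at a corner of the mat (4 mm thick, 240 x 220 mm). Origin at the centre of its underside.
- large_cell: Large brass-coloured cell, 33 mm in diameter and 61 mm tall, standing on the shelf. Origin at its underside.
- tub: Open green collection tub, 150 mm across, 100 mm tall, on the other side of the tray from the mat. Origin at its underside.
- vial: Glass vial with a halogen capsule bulb, 27 mm in diameter and 60 mm tall, standing on the shelf. Origin at its underside.
- flashlight: Aluminium flashlight, 145 mm long, 39 mm thick, lying on the shelf. Origin underneath, near its middle.
Mind the look-alikes: they are no part of the job. Leave any blue or brown look-alike of the part that bears comb_grip alone.

How it is judged (in metres and radians):
On the way:
1. the comb is fully seated in the rail while the tray is still pulled out (x of comb_grip in the frame of rail_top between -0.004 and 0.004 m and y of comb_grip in the frame of rail_top between -0.0135 and 0.0135 m and z of comb_grip in the frame of rail_top below 0.0305 m and angle between comb_grip's own z axis and vertical below 0.06 rad and angle between the y axis of comb_grip and the y axis of rail_top, either way round below 0.06 rad and value of joint tray above 0.04 m), for 0.2 s.
At the end, for the whole second after the job is handed in: The tray is in to within 6 mm of its stop; the six-toothed comb stands fully home in the rail (spine within 2.5 mm of the rail's top, within 13.5 mm of the nominal rail centre along the rail and 4 mm across it, level and in line to 0.06 rad), released and at rest (x of comb_grip in the frame of rail_top between -0.004 and 0.004 m and y of comb_grip in the frame of rail_top between -0.0135 and 0.0135 m and z of comb_grip in the frame of rail_top below 0.0305 m and angle between comb_grip's own z axis and vertical below 0.06 rad and angle between the y axis of comb_grip and the y axis of rail_top, either way round below 0.06 rad and value of joint tray below 0.006 m and linear speed of comb below 0.01 m/s and contact force between the arm and comb below 0.1 N); the robot touches nothing.
It fails at once if the comb is forced: more than 30 N between it and the tray or its rail (contact force between comb and tray above 30 N).
It fails at once if one of the other things (short comb, cells, tub, vial, flashlight) is moved more than 25 mm (distance of any of short_comb_grip, small_cell, large_cell, tub, vial, flashlight from where it was at the start of the episode above 0.025 m).
It fails at once if the vial is tipped (angle between vial's own z axis and vertical above 0.4 rad).
It also fails if it takes over 61 s, if anything falls off the work surface, if the arm or the gripper's body presses on something with over 40 N, if the wrist force passes 120 N, or if a joint passes its speed limit or range.

## Robot

A 6-joint arm with a two-finger parallel gripper is mounted at the origin on the work surface. World frame = base frame: x ahead of the robot, y to its left, z up, the work surface at z = 0. Lengths are in mm, angles in rad, forces in N, time in s.
With the tool pointing down it reaches from about 400 to 925 mm from the base axis. Payload 12.5 kg.
Tool frame: the origin (TCP) lies at the very end of the fingers, on their centre line; the grasp point (between the pads) lies grip_depth behind it (grip_depth is the distance from the TCP to the grasp point, in mm); z points along the fingers, y is the line along which they close (so a half turn about z gives the same grasp; the last joint's range is limited). The gripper opens to 95 mm and grips with 3 to 60 N. Pads are 20 mm wide; open, the fingers measure 119 mm over their backs; the gripper's body (75 mm by 180 mm) begins 59 mm behind the grasp point.
Start: joints at [1.212, 0.491, 1.559, -0, 1.092, -0.106], TCP at [156.304, 605.158, 214.661] pointing down, gripper open.
Joint ranges: [-3.1, 3.1], [-0.84, 2.19], [0.05, 2.79], [-1.13, 4.28], [0.06, 2.93], [-2.69, 2.69]. Speed limits (rad/s): [2.22, 2.22, 2.79, 3.14, 3.14, 3.14].

## Interface

Orientations are given as [roll, pitch, yaw] about the fixed x, y, z axes, in that order (R = Rz(yaw) Ry(pitch) Rx(roll)).
In Python, from cell import state, read_camera, job_done, grip_depth gives the robot as it stands.
- The arm moves only by the tool drive_tool, never from a script. Its argument "targets" is a list of rows, each an object with "jaw": the opening, from 0 (shut) to 1 (fully open); "travel": the shift along the tool's x, y, z in m, a list of three; "twist": the turn about the tool's z in rad. In form: [{"jaw": jaw, "travel": [tx, ty, tz], "twist": twist}, ...]. A call has 1 to 8 rows; each row is the pose to reach, as a shift and turn from the pose commanded when the call began, along the tool's axes at that moment; what a row does not reach only later rows make up. A row lasts 1/12 s, in which the tool goes at most 41.7 mm and 7.16 degrees, less where a joint would pass 70% of its speed; a pose out of reach is approached as far as the arm can. A call with a gripper value outside its range is refused whole. The fingers move at their own pace and stop on an object; the grip force is fixed at half the most. Time passes only in rows, so rows that repeat a pose let the fingers close. It gives the time, the measured TCP pose, the force, the opening and the grip force at its end, in the units of the state.
- state(): the state, without advancing time (a new reading comes with each control period).
- read_camera(name): name is "side" or "top" or "wrist"; returns a dict with "frame" (480x640x3 uint8, red, green, blue), "fx", "fy", "cx", "cy" (pixels), "k1" (the pictures are not rectified: a ray, as slopes to the right and down, at radius r is drawn at 1 + k1 r^2 times it, then the intrinsics apply), "R" (3x3) and "t" (3): a world point X has camera coordinates R X + t. Camera axes: x right, y down, z forward; pixel columns grow to the right and rows downward; lengths in mm; the calibration is good to about 2 mm. A picture is of the moment at which its call begins. There is no depth.
- job_done(): hands the job in; it is judged then, once.
The state is a dict: "t": time; "joints": joint angles; "qvel": joint speeds; "tau": joint torques, N m; "eef_pos": TCP position; "tcp_rot": TCP orientation; "ft_force": force on the tool from outside, world axes, zero at the start; "moment": the same for the moment, N m; "opening": opening from 0.0 (shut) to 1.0 (fully open); "grip_force": force on a finger pad.
Only numpy, scipy, OpenCV 4.12 (cv2) and the standard library are available. Lean on these libraries where they do the work, as an engineer would, in place of code of your own. Each camera call takes 0.05 s, during which the arm holds its last target. There are 200 camera calls.

## Working session

There is one attempt and no reset: what is moved stays moved. The work goes in short steps, Python scripts to look and compute and a tool call to move; the robot and the scene stay as the last step left them, time stands still between calls to the robot, and variables do not carry over. Pictures are saved under pics/ and viewed, at most 10 in all, crops included, and the job is handed in when it is done.

Besides the shell and the picture viewer there is one more tool, called after "Emit:" as name(argument=value, ...) on one line, values as JSON. drive_tool: Moves the arm, as the interface text tells. Its arguments: {"type":"object","properties":{"targets":{"type":"array"}},"required":["targets"]}

```bash
mkdir -p pics
cat > h.py <<'E'
import numpy as np, cv2
from cell import state, read_camera, job_done, grip_depth
def snap(n,f):
    c=read_camera(n); cv2.imwrite('pics/'+f+'.png',c['frame'][:,:,::-1]); np.savez('pics/'+f,**{k:c[k] for k in c}); return c
def ray(c,u,v):
    K=np.array([[c['fx'],0,c['cx']],[0,c['fy'],c['cy']],[0,0,1]],float)
    p=cv2.undistortPoints(np.array([[[u,v]]],float),K,np.array([float(c['k1']),0,0,0]))[0,0]
    R=np.array(c['R']);t=np.array(c['t']).ravel()
    return -R.T@t, R.T@np.array([p[0],p[1],1])
def atz(f,u,v,z):
    c=np.load('pics/'+f+'.npz'); o,d=ray(c,u,v); return o+d*(z-o[2])/d[2]
def proj(f,X):
    c=np.load('pics/'+f+'.npz'); p=c['R']@np.array(X,float)+c['t'].ravel(); p=p[:2]/p[2]; p=p*(1+c['k1']*(p@p)); return np.array([p[0]*c['fx']+c['cx'],p[1]*c['fy']+c['cy']])
E
python3 - <<'E'
from h import *
for n in('top','side'): c=snap(n,n+'0'); print(n,-np.array(c['R']).T@np.array(c['t']).ravel(),c['k1'])
s=state(); print(s,grip_depth)
E
```

```text
top [ 340.11847054   14.89592101 1252.7051949 ] 0.02974647373699991
side [ 137.6862497  -556.86073469  874.55265792] 0.021535088276719527
{'t': 0.1, 'joints': array([ 1.21238692e+00,  4.91466606e-01,  1.55938473e+00, -1.12011614e-05,
        1.09170272e+00, -1.05585575e-01]), 'qvel': array([ 1.12177345e-05, -1.70061727e-03, -2.80692931e-03, -4.07649747e-04,
       -9.32166626e-05,  2.42069531e-04]), 'tau': array([ 3.22117521e-03, -6.13624692e+01, -2.58605468e+01,  6.93704537e-02,
        4.70011239e-02, -9.57608836e-05]), 'eef_pos': array([156.23312131, 604.93646998, 214.14178516]), 'tcp_rot': array([-3.14063555e+00, -9.14425809e-05,  2.88877394e+00]), 'ft_force': array([0.05934101, 0.23094027, 0.1329255 ]), 'moment': array([ 0.04103845, -0.02556639,  0.02844704]), 'grip_force': 0.0, 'opening': 0.999558196677081} 18.8
```

View pics/top0.png

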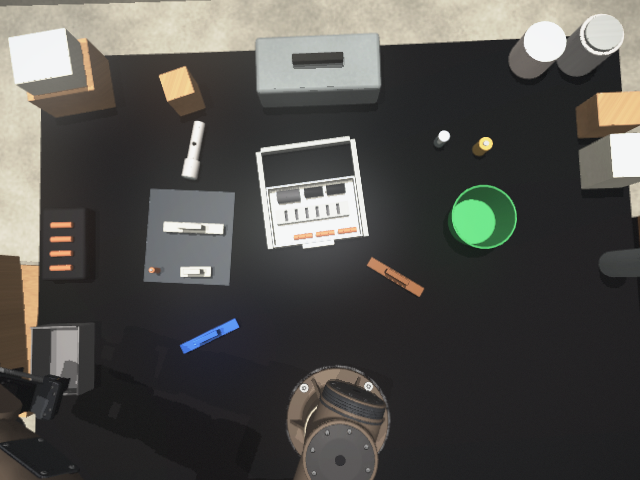

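View pics/side0.png

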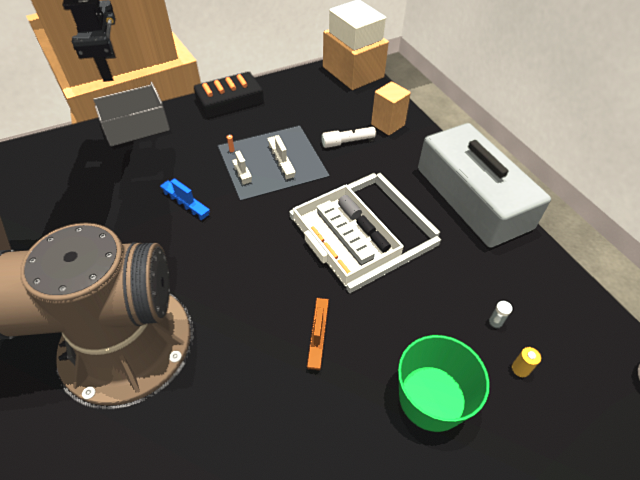

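The top view shows the long comb at about (194,229), the short comb at (196,271), the small cell at (152,270), and the tray centred near (312,195) with slots from (286,215) to (338,209). I'll enlarge the view.

Run:
```python
from h import *
im=cv2.imread('pics/top0.png')[130:290,140:380]
cv2.imwrite('pics/crop0.png',cv2.resize(im,(800,533),interpolation=cv2.INTER_CUBIC))
```

```text
(no output)
```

View pics/crop0.png

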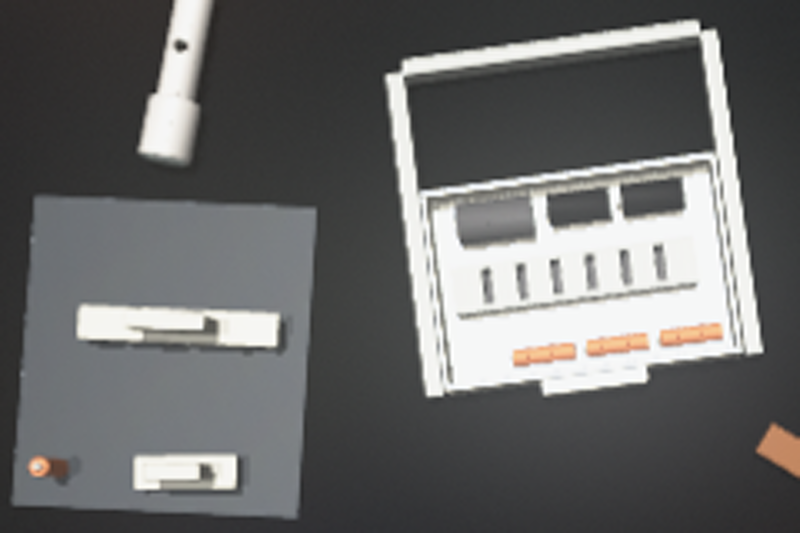

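The comb's spine spans crop x 78–280 (centre about (179,326)). The six slots run from crop (487,285) to (659,261), and the tray lip is at about (595,380).

Run:
```python
from h import *
g=lambda u,v,z: atz('top0',140+u/3.3333,130+v/3.3333,z)
sl=np.array([g(*p,34) for p in [(487,285),(521,280),(556,275),(590,270),(625,266),(659,261)]])
print(sl[:,:2].round(1), 'mean',sl.mean(0))
d=sl[0]-sl[-1]; print('pitch',np.linalg.norm(d)/5,'yaw y-axis->',np.arctan2(-d[0],d[1]))
L=g(78,323,28);Rr=g(280,331,28); d=L-Rr; print('comb',(L+Rr)/2,np.linalg.norm(d),np.arctan2(-d[0],d[1]))
for p in [(133,326),(215,320)]: print('rib top',g(*p,68))
a=g(543,391,42);b=g(648,379,42);print('lip',(a+b)/2,np.linalg.norm(a-b),np.arctan2(-(a-b)[0],(a-b)[1]))
```

```text
[[502.3 111.7]
 [505.2  86.1]
 [508.2  59.8]
 [511.1  34.3]
 [513.2   8.1]
 [516.1 -17.4]] mean [509.36023288  47.10336207  34.        ]
pitch 25.955635909238403 yaw y-axis-> 0.1067725333925699
comb [478.79912927 344.82679425  28.        ] 152.65635066218525 -0.07142062712258597
rib top [476.06755589 367.5748678   68.        ]
rib top [478.55505294 307.69909442  68.        ]
lip [424.30437956  32.70906081  42.        ] 77.99873400462825 0.0828482402376334
```

Emit:
drive_tool(targets=[{"jaw": 0.6, "travel": [-0.215, -0.099, 0.037], "twist": 0.794}, {"jaw": 0.6, "travel": [-0.215, -0.099, 0.037], "twist": 0.794}, {"jaw": 0.6, "travel": [-0.215, -0.099, 0.037], "twist": 0.794}, {"jaw": 0.6, "travel": [-0.215, -0.099, 0.037], "twist": 0.794}, {"jaw": 0.6, "travel": [-0.215, -0.099, 0.037], "twist": 0.794}, {"jaw": 0.6, "travel": [-0.215, -0.099, 0.037], "twist": 0.794}, {"jaw": 0.6, "travel": [-0.215, -0.099, 0.037], "twist": 0.794}, {"jaw": 0.6, "travel": [-0.215, -0.099, 0.037], "twist": 0.794}])

```text
t: 0.77
eef_pos: [340.9, 454.3, 177.1]
tcp_rot: [-3.141, 0.0, 2.09]
ft_force: [0.2, -0.2, 0.5]
opening: 0.606
grip_force: 0.0
```

```bash
cat >> h.py <<'E'
def go(x,y,z,yaw):
    s=state(); p=s['eef_pos']; w=s['tcp_rot'][2]; d=np.array([x,y,z])-p; c,n=np.cos(w),np.sin(w)
    tw=-((yaw-w+np.pi)%(2*np.pi)-np.pi)
    print('t',s['t'],'pos',p.round(1),'rot',s['tcp_rot'].round(4),'F',s['ft_force'].round(1),'open',round(s['opening'],3),'gf',round(s['grip_force'],1))
    print('travel',np.round([(c*d[0]+n*d[1])/1e3,(n*d[0]-c*d[1])/1e3,-d[2]/1e3],4),'twist',round(tw,3))
E
python3 -c "
from h import *
go(478,343,150,1.4994)"
```

```text
t 0.7667 pos [340.9 454.3 177.1] rot [-3.1406e+00  2.0000e-04  2.0897e+00] F [ 0.2 -0.2  0.5] open 0.606 gf 0.0
travel [-0.1646  0.0639  0.0271] twist 0.59
```

Emit:
drive_tool(targets=[{"jaw": 0.6, "travel": [-0.165, 0.064, 0.027], "twist": 0.59}, {"jaw": 0.6, "travel": [-0.165, 0.064, 0.027], "twist": 0.59}, {"jaw": 0.6, "travel": [-0.165, 0.064, 0.027], "twist": 0.59}, {"jaw": 0.6, "travel": [-0.165, 0.064, 0.027], "twist": 0.59}, {"jaw": 0.6, "travel": [-0.165, 0.064, 0.027], "twist": 0.59}, {"jaw": 0.6, "travel": [-0.165, 0.064, 0.027], "twist": 0.59}, {"jaw": 0.6, "travel": [-0.165, 0.064, 0.027], "twist": 0.59}])

```text
t: 1.35
eef_pos: [477.4, 344.9, 150.4]
tcp_rot: [-3.141, 0.0, 1.508]
ft_force: [-0.4, 0.5, -0.3]
opening: 0.601
grip_force: 0.0
```

```bash
python3 -c "
from h import *
go(478,343,150,1.4994);c=snap('wrist','w1');print(-c['R'].T@c['t'].ravel(), c['R'])"
```

```text
t 1.35 pos [477.4 344.9 150.4] rot [-3.1410e+00  1.0000e-04  1.5079e+00] F [-0.4  0.5 -0.3] open 0.601 gf 0.0
travel [-0.0019  0.0008  0.0004] twist 0.009
[481.67156264 415.76262493 321.22365382] [[ 9.98022517e-01 -6.28534873e-02  7.03227320e-04]
 [-6.10200979e-02 -9.66104503e-01  2.50835878e-01]
 [-1.50865186e-02 -2.50382766e-01 -9.68029373e-01]]
```

View pics/w1.png

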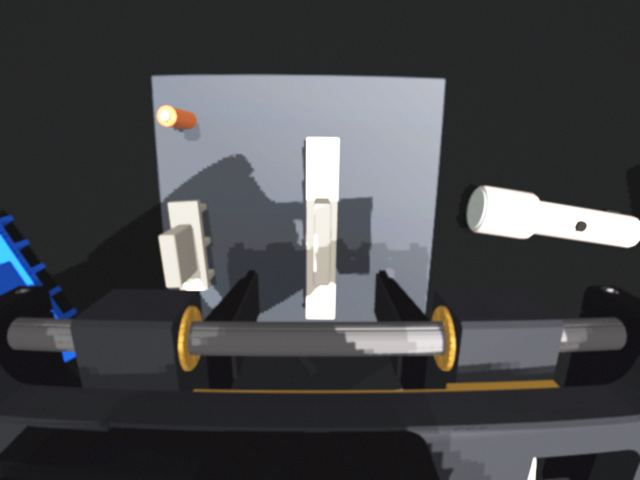

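The wrist view shows the comb upright. Its far spine end is at (306–339,138), its near end at (306–335,318), and the far end of the rib top is at about (322,200).

```bash
python3 -c "
from h import *
for p in [(306,138,28),(339,138,28),(306,318,28),(335,318,28),(315,200,68),(330,200,68)]: print(p,atz('w1',*p).round(1))
a=(atz('w1',306,138,28)+atz('w1',339,138,28))/2;b=(atz('w1',306,318,28)+atz('w1',335,318,28))/2;d=a-b
psi=np.arctan2(-d[0],d[1]);m=(a+b)/2;print(m,np.linalg.norm(d),psi)
go(m[0],m[1],32.5,psi+np.pi/2)"
```

```text
(306, 138, 28) [474.3 421.4  28. ]
(339, 138, 28) [499.4 419.8  28. ]
(306, 318, 28) [463.8 271.8  28. ]
(335, 318, 28) [488.8 270.2  28. ]
(315, 200, 68) [478.6 379.1  68. ]
(330, 200, 68) [488.8 378.5  68. ]
[481.56255846 345.81891028  28.        ] 149.97501288703927 -0.0703847912393768
t 1.4 pos [476.8 345.5 150.6] rot [-3.1411 -0.      1.5092] F [-0.   0.7  0.5] open 0.603 gf 0.0
travel [0.0006 0.0047 0.1181] twist 0.009
```

Emit:
drive_tool(targets=[{"jaw": 0.6, "travel": [0.0005, 0.004, 0.04], "twist": 0.009}, {"jaw": 0.6, "travel": [0.0005, 0.004, 0.08], "twist": 0.009}, {"jaw": 0.5, "travel": [0.0005, 0.004, 0.105], "twist": 0.009}, {"jaw": 0.4, "travel": [0.0005, 0.004, 0.117], "twist": 0.009}, {"jaw": 0.3, "travel": [0.0005, 0.004, 0.117], "twist": 0.009}, {"jaw": 0.2, "travel": [0.0005, 0.004, 0.117], "twist": 0.009}, {"jaw": 0.08, "travel": [0.0005, 0.004, 0.117], "twist": 0.009}, {"jaw": 0.0, "travel": [0.0005, 0.004, 0.117], "twist": 0.009}])

```text
t: 2.07
eef_pos: [482.3, 345.7, 35.5]
tcp_rot: [3.139, -0.002, 1.497]
ft_force: [0.1, -0.6, -0.5]
opening: 0.237
grip_force: 0.0
```

Emit:
drive_tool(targets=[{"jaw": 0, "travel": [0, 0, 0], "twist": 0}, {"jaw": 0, "travel": [0, 0, 0], "twist": 0}, {"jaw": 0, "travel": [0, 0, 0], "twist": 0}, {"jaw": 0, "travel": [0, 0, 0], "twist": 0}])

```text
t: 2.4
eef_pos: [482.1, 345.2, 34.8]
tcp_rot: [3.14, -0.001, 1.496]
ft_force: [-0.8, 0.9, 6.8]
opening: 0.124
grip_force: 30.0
```

```bash
python3 -c "
from h import *
go(480,345,140,1.5)"
```

```text
t 2.4 pos [482.1 345.2  34.8] rot [ 3.1402e+00 -1.1000e-03  1.4958e+00] F [-0.8  0.9  6.8] open 0.124 gf 30.0
travel [-0.0004 -0.0021 -0.1052] twist -0.004
```

Emit:
drive_tool(targets=[{"jaw": 0, "travel": [0, 0, -0.03], "twist": 0}, {"jaw": 0, "travel": [0, 0, -0.07], "twist": 0}, {"jaw": 0, "travel": [0, 0, -0.085], "twist": 0}, {"jaw": 0, "travel": [0, 0, -0.085], "twist": 0}])

```text
t: 2.73
eef_pos: [483.1, 345.7, 122.8]
tcp_rot: [3.136, -0.004, 1.496]
ft_force: [-0.7, 0.2, -1.1]
opening: 0.123
grip_force: 30.0
```

```bash
python3 -c "
from h import *
go(509,47,112,1.6776)"
```

```text
t 2.7333 pos [483.1 345.7 122.8] rot [ 3.1361 -0.0037  1.4959] F [-0.7  0.2 -1.1] open 0.123 gf 30.0
travel [-0.2959  0.0481  0.0108] twist -0.182
```

Emit:
drive_tool(targets=[{"jaw": 0, "travel": [-0.036, 0.006, 0.0], "twist": -0.03}, {"jaw": 0, "travel": [-0.075, 0.012, 0.002], "twist": -0.06}, {"jaw": 0, "travel": [-0.115, 0.019, 0.004], "twist": -0.09}, {"jaw": 0, "travel": [-0.155, 0.025, 0.006], "twist": -0.12}, {"jaw": 0, "travel": [-0.195, 0.032, 0.006], "twist": -0.15}, {"jaw": 0, "travel": [-0.235, 0.038, 0.006], "twist": -0.182}, {"jaw": 0, "travel": [-0.27, 0.044, 0.008], "twist": -0.182}, {"jaw": 0, "travel": [-0.296, 0.048, 0.01], "twist": -0.182}])

```text
t: 3.4
eef_pos: [507.0, 43.5, 108.0]
tcp_rot: [-3.141, -0.0, 1.677]
ft_force: [1.3, 0.5, -1.1]
opening: 0.125
grip_force: 30.0
```

Emit:
drive_tool(targets=[{"jaw": 0, "travel": [0, 0, 0], "twist": 0}, {"jaw": 0, "travel": [0, 0, 0], "twist": 0}, {"jaw": 0, "travel": [0, 0, 0], "twist": 0}, {"jaw": 0, "travel": [0, 0, 0], "twist": 0}])

```text
t: 3.73
eef_pos: [507.1, 47.1, 108.4]
tcp_rot: [-3.141, -0.0, 1.679]
ft_force: [-0.3, 0.1, -1.1]
opening: 0.126
grip_force: 30.0
```

```bash
python3 -c "
from h import *
go(509,47,90,1.6776)
snap('wrist','w2');snap('side','s2')"
```

```text
t 3.7333 pos [507.1  47.1 108.4] rot [-3.1412e+00 -2.0000e-04  1.6788e+00] F [-0.3  0.1 -1.1] open 0.126 gf 30.0
travel [-0.0003  0.0018  0.0184] twist 0.001
```

View pics/w2.png

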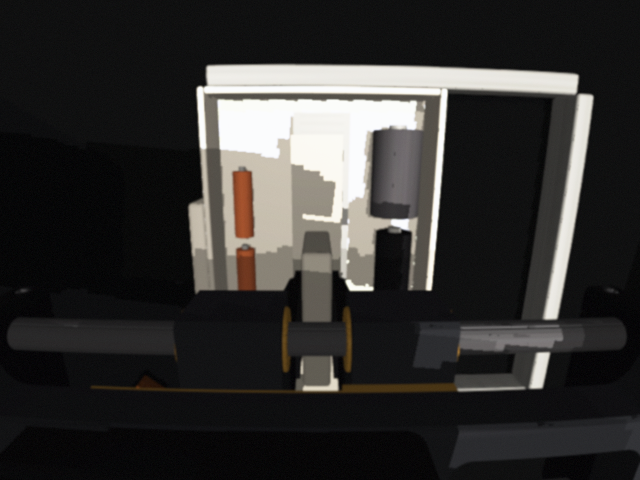

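The spine's far end is at about (317,233), above the rail at x 290–347. I'll enlarge the area for the first slot.

Run:
```python
from h import *
im=cv2.imread('pics/w2.png')[85:285,240:400]
im=cv2.convertScaleAbs(im,alpha=1.0)
a=cv2.resize(im,(480,600),interpolation=cv2.INTER_CUBIC)
cv2.imwrite('pics/c2.png',a)
print('comb end',atz('w2',303,233,101.6),atz('w2',331,233,101.6))
n=np.array([np.cos(.1068),np.sin(.1068),0]); y=np.array([-np.sin(.1068),np.cos(.1068),0])
for k in(65,92): print(k,proj('w2',np.array([509.4,47.1,34])+k*y-14*n),proj('w2',np.array([509.4,47.1,34])+k*y+14*n))
```

```text
comb end [497.5832967  75.1053652 101.6      ] [511.23663127  76.58299869 101.6       ]
65 [298.0597052  154.69480861] [341.47481027 154.76227571]
92 [297.67904492 111.17019965] [342.11860515 111.25372198]
```

View pics/c2.png

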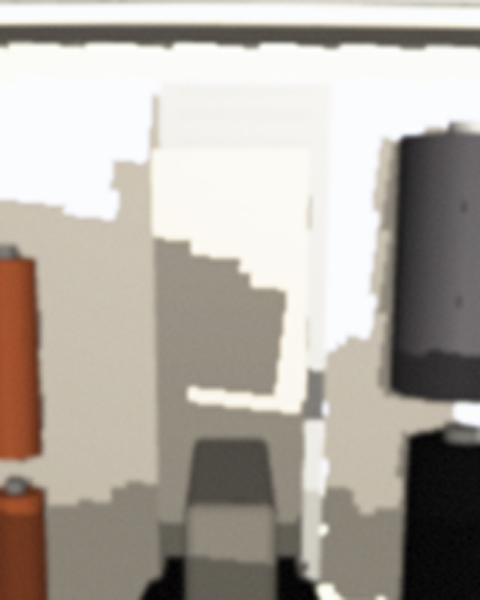

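That corrects my reading: what I took for the spine end is the rib end. The spine's far end is at (291–342,134) and the rail's far end at (293–349,113).

Run:
```python
from h import *
n=np.array([np.cos(.1068),np.sin(.1068),0]); y=np.array([-np.sin(.1068),np.cos(.1068),0])
tcp=np.array([507.1,47.1,0])
c=(atz('w2',291,134.3,101.6)+atz('w2',342.3,134.3,101.6))/2
r=(atz('w2',293.3,113.3,34)+atz('w2',349.3,113.3,34))/2
print('comb c-tcp',(c-75*y-tcp)@n,(c-75*y-tcp)@y,'rail c',r-92*y,'rel tcp',(r-92*y-tcp)@n,(r-92*y-tcp)@y, 'top-based',(np.array([509.36,47.1,0])-tcp)@n,(np.array([509.36,47.1,0])-tcp)@y)
go(509,47,74,1.6776)
```

```text
comb c-tcp 0.15398592400927485 0.7340693337294303 rail c [510.41858679  45.94553265  34.        ] rel tcp 3.176615616127218 -1.5016412141944386 top-based 2.2471231954438435 -0.2409094113940101
t 3.8333 pos [507.2  47.2 108.5] rot [-3.1414e+00 -1.0000e-04  1.6794e+00] F [ 0.8  0.4 -0.4] open 0.127 gf 30.0
travel [-0.0004  0.0018  0.0345] twist 0.002
```

Emit:
drive_tool(targets=[{"jaw": 0, "travel": [-0.0015, 0.0025, 0.015], "twist": 0}, {"jaw": 0, "travel": [-0.0015, 0.0025, 0.03], "twist": 0}, {"jaw": 0, "travel": [-0.0015, 0.0025, 0.035], "twist": 0}, {"jaw": 0, "travel": [-0.0015, 0.0025, 0.035], "twist": 0}, {"jaw": 0, "travel": [-0.0015, 0.0025, 0.035], "twist": 0}, {"jaw": 0, "travel": [-0.0015, 0.0025, 0.035], "twist": 0}])

```text
t: 4.33
eef_pos: [510.3, 45.2, 74.2]
tcp_rot: [3.141, 0.0, 1.678]
ft_force: [0.5, -0.0, -0.6]
opening: 0.126
grip_force: 30.0
```

Run:
```python
from h import *
go(509,47,60,1.6776)
snap('wrist','w3');snap('side','s3')
a=cv2.resize(cv2.imread('pics/w3.png')[85:205,270:370],None,fx=4,fy=4,interpolation=cv2.INTER_CUBIC)
b=cv2.resize(cv2.imread('pics/s3.png')[180:290,290:390],None,fx=4,fy=4,interpolation=cv2.INTER_CUBIC)
o=np.zeros((480,800,3),np.uint8); o[:480,:400]=a[:480]; o[:440,400:]=b
cv2.imwrite('pics/c3.png',o)
```

```text
t 4.3333 pos [510.3  45.2  74.2] rot [3.1408 0.     1.6782] F [ 0.5 -0.  -0.6] open 0.126 gf 30.0
travel [ 0.0019 -0.0011  0.0142] twist 0.001
```

View pics/c3.png

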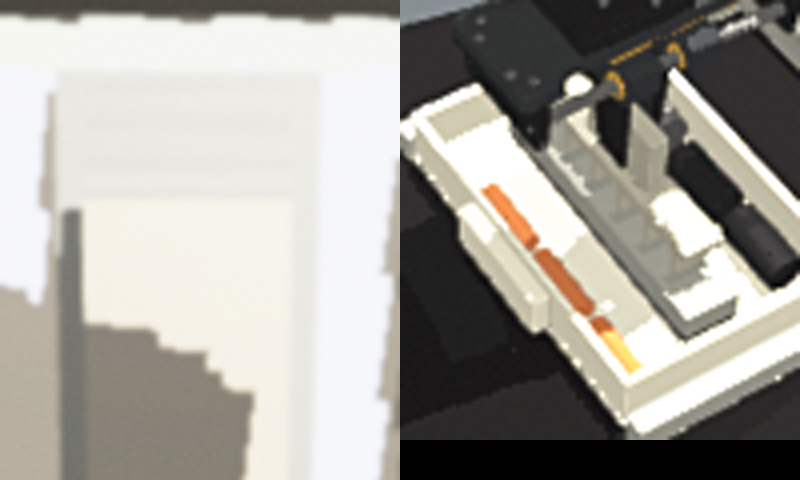

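In w3 the rail's far end is at px (284.5–350.5,103.3) and the spine's far end at (290–343.3,134.5). The side crop shows the teeth hovering over the rail.

Run:
```python
from h import *
p=.1075
n=np.array([np.cos(p),np.sin(p),0]); y=np.array([-np.sin(p),np.cos(p),0])
tcp=np.array([510.3,45.2,0]); zs=74.2+13.2-20
c1,c2=atz('w3',290,134.3,zs),atz('w3',343.2,134.3,zs); c=(c1+c2)/2
r1,r2=atz('w3',284.5,103.3,34),atz('w3',350.5,103.3,34); r=(r1+r2)/2
print(np.linalg.norm(c2-c1),np.linalg.norm(r2-r1))
print('comb-tcp',(c-75*y-tcp)@n,(c-75*y-tcp)@y,'rail-tcp',(r-92*y-tcp)@n,(r-92*y-tcp)@y)
print('needed',(r-92*y-c+75*y)@n,(r-92*y-c+75*y)@y)
print('top',(np.array([509.36,47.1,0])-tcp)@n,(np.array([509.36,47.1,0])-tcp)@y)
```

```text
24.57713843390298 35.655130904123176
comb-tcp 0.1864884341377529 0.7740346364181665 rail-tcp 0.760600770997598 1.0265326419068705
needed 0.574112336859831 0.25249800548870566
top -0.7307169578379887 1.9898876168085438
```

Emit:
drive_tool(targets=[{"jaw": 0, "travel": [0.0005, 0, 0.004], "twist": 0}, {"jaw": 0, "travel": [0.0005, 0, 0.007], "twist": 0}, {"jaw": 0, "travel": [0.0005, 0, 0.009], "twist": 0}, {"jaw": 0, "travel": [0.0005, 0, 0.01], "twist": 0}, {"jaw": 0, "travel": [0.0005, 0, 0.01], "twist": 0}])

```text
t: 4.85
eef_pos: [509.8, 45.4, 63.3]
tcp_rot: [-3.141, -0.0, 1.678]
ft_force: [0.6, -0.2, -2.1]
opening: 0.126
grip_force: 30.0
```

Emit:
drive_tool(targets=[{"jaw": 0, "travel": [0, 0, 0.001], "twist": 0}, {"jaw": 0, "travel": [0, 0, 0.001], "twist": 0}])

```text
t: 5.02
eef_pos: [510.0, 45.4, 62.5]
tcp_rot: [-3.142, -0.0, 1.678]
ft_force: [0.1, -0.1, -1.9]
opening: 0.125
grip_force: 30.0
```

Emit:
drive_tool(targets=[{"jaw": 0, "travel": [0, 0, 0.001], "twist": 0}, {"jaw": 0, "travel": [0, 0, 0.001], "twist": 0}])

```text
t: 5.18
eef_pos: [510.0, 45.4, 61.5]
tcp_rot: [3.142, -0.0, 1.678]
ft_force: [0.7, -0.5, -0.8]
opening: 0.126
grip_force: 30.0
```

Emit:
drive_tool(targets=[{"jaw": 0, "travel": [0, 0, 0.001], "twist": 0}, {"jaw": 0, "travel": [0, 0, 0.002], "twist": 0}, {"jaw": 0, "travel": [0, 0, 0.002], "twist": 0}])

```text
t: 5.43
eef_pos: [509.9, 45.4, 59.4]
tcp_rot: [-3.141, -0.0, 1.678]
ft_force: [0.0, 0.6, -1.3]
opening: 0.129
grip_force: 30.0
```

Emit:
drive_tool(targets=[{"jaw": 0, "travel": [0, 0, 0.001], "twist": 0}, {"jaw": 0, "travel": [0, 0, 0.002], "twist": 0}, {"jaw": 0, "travel": [0, 0, 0.002], "twist": 0}])

```text
t: 5.68
eef_pos: [509.9, 45.5, 57.4]
tcp_rot: [-3.141, -0.0, 1.678]
ft_force: [-0.0, -0.2, -2.1]
opening: 0.124
grip_force: 30.0
```

Emit:
drive_tool(targets=[{"jaw": 0, "travel": [0, 0, 0.001], "twist": 0}, {"jaw": 0, "travel": [0, 0, 0.002], "twist": 0}, {"jaw": 0, "travel": [0, 0, 0.003], "twist": 0}, {"jaw": 0, "travel": [0, 0, 0.003], "twist": 0}])

```text
t: 6.02
eef_pos: [509.9, 45.5, 54.4]
tcp_rot: [-3.141, -0.0, 1.678]
ft_force: [0.6, 0.1, -1.3]
opening: 0.124
grip_force: 30.0
```

Emit:
drive_tool(targets=[{"jaw": 0, "travel": [0, 0, 0.001], "twist": 0}, {"jaw": 0, "travel": [0, 0, 0.002], "twist": 0}, {"jaw": 0, "travel": [0, 0, 0.003], "twist": 0}, {"jaw": 0, "travel": [0, 0, 0.003], "twist": 0}])

```text
t: 6.35
eef_pos: [509.9, 45.5, 51.4]
tcp_rot: [-3.141, -0.0, 1.678]
ft_force: [-0.7, 0.3, -0.4]
opening: 0.126
grip_force: 30.0
```

Emit:
drive_tool(targets=[{"jaw": 0, "travel": [0, 0, 0.001], "twist": 0}, {"jaw": 0, "travel": [0, 0, 0.001], "twist": 0}])

```text
t: 6.52
eef_pos: [509.9, 45.5, 50.5]
tcp_rot: [-3.141, -0.0, 1.678]
ft_force: [-0.6, -0.6, -0.8]
opening: 0.124
grip_force: 30.0
```

Emit:
drive_tool(targets=[{"jaw": 0, "travel": [0, 0, 0.0007], "twist": 0}, {"jaw": 0, "travel": [0, 0, 0.0007], "twist": 0}])

```text
t: 6.68
eef_pos: [510.0, 45.5, 49.8]
tcp_rot: [-3.142, -0.0, 1.678]
ft_force: [-0.4, 0.4, -1.5]
opening: 0.129
grip_force: 30.0
```

Emit:
drive_tool(targets=[{"jaw": 0, "travel": [0, 0, 0.0005], "twist": 0}, {"jaw": 0, "travel": [0, 0, 0.0005], "twist": 0}])

```text
t: 6.85
eef_pos: [510.0, 45.5, 49.4]
tcp_rot: [-3.142, -0.0, 1.678]
ft_force: [0.5, -0.5, -0.6]
opening: 0.129
grip_force: 30.0
```

Emit:
drive_tool(targets=[{"jaw": 0, "travel": [0, 0, 0.0005], "twist": 0}, {"jaw": 0, "travel": [0, 0, 0.0005], "twist": 0}])

```text
t: 7.02
eef_pos: [510.0, 45.4, 48.9]
tcp_rot: [-3.142, -0.0, 1.678]
ft_force: [0.5, -0.7, -1.3]
opening: 0.124
grip_force: 30.0
```

Emit:
drive_tool(targets=[{"jaw": 0, "travel": [0, 0, 0.0005], "twist": 0}, {"jaw": 0, "travel": [0, 0, 0.0005], "twist": 0}])

```text
t: 7.18
eef_pos: [510.0, 45.4, 48.7]
tcp_rot: [3.141, -0.0, 1.678]
ft_force: [-1.0, -0.2, 4.4]
opening: 0.122
grip_force: 30.0
```

Emit:
drive_tool(targets=[{"jaw": 0, "travel": [0, 0, 0.0005], "twist": 0}, {"jaw": 0, "travel": [0, 0, 0.0005], "twist": 0}])

```text
t: 7.35
eef_pos: [510.2, 45.4, 48.7]
tcp_rot: [3.141, 0.0, 1.678]
ft_force: [-2.4, -0.2, 11.1]
opening: 0.124
grip_force: 30.0
```

Emit:
drive_tool(targets=[{"jaw": 0.1, "travel": [0, 0, -0.0008], "twist": 0}, {"jaw": 0.2, "travel": [0, 0, -0.0008], "twist": 0}, {"jaw": 0.3, "travel": [0, 0, -0.0008], "twist": 0}, {"jaw": 0.35, "travel": [0, 0, -0.0008], "twist": 0}, {"jaw": 0.35, "travel": [0, 0, -0.0008], "twist": 0}, {"jaw": 0.35, "travel": [0, 0, -0.0008], "twist": 0}])

```text
t: 7.85
eef_pos: [510.0, 45.4, 48.6]
tcp_rot: [-3.141, -0.0, 1.678]
ft_force: [0.9, -0.4, 0.1]
opening: 0.341
grip_force: 0.0
```

Emit:
drive_tool(targets=[{"jaw": 0.35, "travel": [0, 0, -0.02], "twist": 0}, {"jaw": 0.35, "travel": [0, 0, -0.05], "twist": 0}, {"jaw": 0.35, "travel": [0, 0, -0.08], "twist": 0}, {"jaw": 0.2, "travel": [0, -0.035, -0.095], "twist": 0}, {"jaw": 0, "travel": [0, -0.07, -0.095], "twist": 0}, {"jaw": 0, "travel": [0, -0.1, -0.095], "twist": 0}, {"jaw": 0, "travel": [0, -0.1, -0.095], "twist": 0}, {"jaw": 0, "travel": [0, -0.1, -0.095], "twist": 0}])

```text
t: 8.52
eef_pos: [409.8, 34.7, 144.2]
tcp_rot: [3.141, 0.0, 1.677]
ft_force: [0.7, 0.5, 0.1]
opening: 0.058
grip_force: 0.0
```

Run:
```python
from h import *
go(406.4,30.8,22,1.678)
snap('top','t4');snap('side','s4')
a=cv2.resize(cv2.imread('pics/t4.png')[130:255,240:380],None,fx=2.8,fy=2.8,interpolation=cv2.INTER_CUBIC)
b=cv2.resize(cv2.imread('pics/s4.png')[165:295,280:380],None,fx=4,fy=4,interpolation=cv2.INTER_CUBIC)
o=np.zeros((520,800,3),np.uint8); o[:a.shape[0],:a.shape[1]]=a; o[:,400:]=b
cv2.imwrite('pics/c4.png',o)
```

```text
t 8.5167 pos [409.8  34.7 144.2] rot [3.1409 0.     1.6774] F [0.7 0.5 0.1] open 0.058 gf 0.0
travel [-0.0035 -0.0038  0.1222] twist -0.001
```

View pics/c4.png

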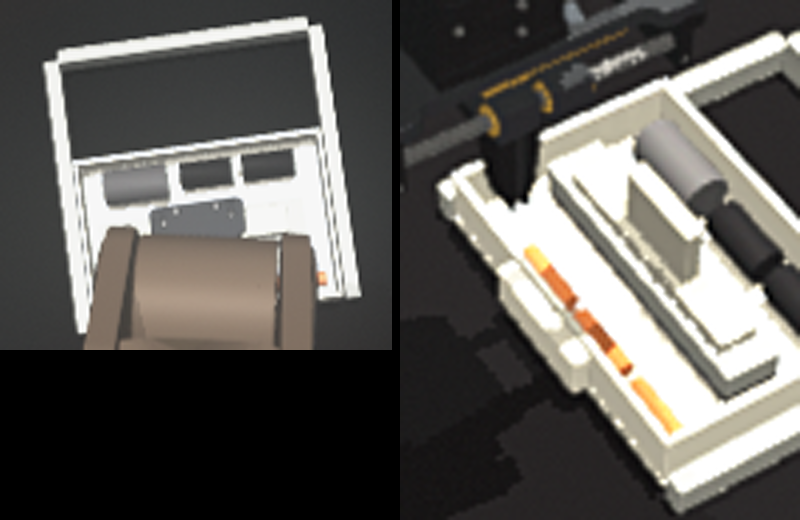

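The side view shows the comb flush on the rail. Next I move in front of the lip and lower the closed fingers.

Emit:
drive_tool(targets=[{"jaw": 0, "travel": [-0.0035, -0.004, 0.0], "twist": 0}, {"jaw": 0, "travel": [-0.0035, -0.004, 0.03], "twist": 0}, {"jaw": 0, "travel": [-0.0035, -0.004, 0.06], "twist": 0}, {"jaw": 0, "travel": [-0.0035, -0.004, 0.08], "twist": 0}, {"jaw": 0, "travel": [-0.0035, -0.004, 0.08], "twist": 0}])

```text
t: 9.03
eef_pos: [406.0, 30.7, 60.8]
tcp_rot: [-3.136, -0.001, 1.678]
ft_force: [-0.2, 0.2, 0.5]
opening: 0.0
grip_force: 0.0
```

Emit:
drive_tool(targets=[{"jaw": 0, "travel": [0, 0, 0.015], "twist": 0}, {"jaw": 0, "travel": [0, 0, 0.025], "twist": 0}, {"jaw": 0, "travel": [0, 0, 0.035], "twist": 0}, {"jaw": 0, "travel": [0, 0, 0.042], "twist": 0}, {"jaw": 0, "travel": [0, 0, 0.042], "twist": 0}])

```text
t: 9.45
eef_pos: [407.1, 30.8, 21.3]
tcp_rot: [-3.141, -0.0, 1.678]
ft_force: [0.1, -0.7, 0.5]
opening: 0.007
grip_force: 0.0
```

Now push along tool +y, slowly.

Emit:
drive_tool(targets=[{"jaw": 0, "travel": [0, 0.004, 0], "twist": 0}, {"jaw": 0, "travel": [0, 0.008, 0], "twist": 0}, {"jaw": 0, "travel": [0, 0.012, 0], "twist": 0}, {"jaw": 0, "travel": [0, 0.017, 0], "twist": 0}, {"jaw": 0, "travel": [0, 0.022, 0], "twist": 0}, {"jaw": 0, "travel": [0, 0.027, 0], "twist": 0}, {"jaw": 0, "travel": [0, 0.032, 0], "twist": 0}, {"jaw": 0, "travel": [0, 0.037, 0], "twist": 0}])

```text
t: 10.12
eef_pos: [444.3, 34.9, 21.8]
tcp_rot: [3.142, -0.0, 1.678]
ft_force: [-2.9, -1.4, 2.3]
opening: 0.005
grip_force: 1.8
```

Emit:
drive_tool(targets=[{"jaw": 0, "travel": [0, 0.005, 0], "twist": 0}, {"jaw": 0, "travel": [0, 0.01, 0], "twist": 0}, {"jaw": 0, "travel": [0, 0.014, 0], "twist": 0}, {"jaw": 0, "travel": [0, 0.017, 0], "twist": 0}])

```text
t: 10.45
eef_pos: [461.2, 36.7, 21.7]
tcp_rot: [3.141, -0.0, 1.678]
ft_force: [-3.7, -0.3, 1.9]
opening: 0.004
grip_force: 1.8
```

Emit:
drive_tool(targets=[{"jaw": 0, "travel": [0, 0.004, 0], "twist": 0}, {"jaw": 0, "travel": [0, 0.008, 0], "twist": 0}, {"jaw": 0, "travel": [0, 0.012, 0], "twist": 0}, {"jaw": 0, "travel": [0, 0.016, 0], "twist": 0}, {"jaw": 0, "travel": [0, 0.019, 0], "twist": 0}, {"jaw": 0, "travel": [0, 0.022, 0], "twist": 0}])

```text
t: 10.95
eef_pos: [482.9, 39.0, 21.7]
tcp_rot: [3.142, -0.0, 1.678]
ft_force: [-2.7, -3.1, 2.1]
opening: 0.002
grip_force: 1.7
```

Emit:
drive_tool(targets=[{"jaw": 0, "travel": [0, 0.003, 0], "twist": 0}, {"jaw": 0, "travel": [0, 0.006, 0], "twist": 0}, {"jaw": 0, "travel": [0, 0.009, 0], "twist": 0}, {"jaw": 0, "travel": [0, 0.011, 0], "twist": 0}])

```text
t: 11.28
eef_pos: [493.9, 40.2, 21.7]
tcp_rot: [3.141, -0.0, 1.678]
ft_force: [-3.5, -2.5, 1.3]
opening: 0.005
grip_force: 1.6
```

Emit:
drive_tool(targets=[{"jaw": 0, "travel": [0, 0.002, 0], "twist": 0}, {"jaw": 0, "travel": [0, 0.004, 0], "twist": 0}, {"jaw": 0, "travel": [0, 0.006, 0], "twist": 0}])

```text
t: 11.53
eef_pos: [499.6, 40.8, 21.7]
tcp_rot: [-3.142, -0.0, 1.678]
ft_force: [-3.2, -2.1, 1.0]
opening: 0.008
grip_force: 1.6
```

Emit:
drive_tool(targets=[{"jaw": 0, "travel": [0, 0.0015, 0], "twist": 0}, {"jaw": 0, "travel": [0, 0.003, 0], "twist": 0}, {"jaw": 0, "travel": [0, 0.004, 0], "twist": 0}])

```text
t: 11.78
eef_pos: [503.6, 41.3, 21.7]
tcp_rot: [3.142, -0.0, 1.678]
ft_force: [-3.0, -2.5, 1.1]
opening: 0.001
grip_force: 1.6
```

Emit:
drive_tool(targets=[{"jaw": 0, "travel": [0, 0.001, 0], "twist": 0}, {"jaw": 0, "travel": [0, 0.002, 0], "twist": 0}, {"jaw": 0, "travel": [0, 0.002, 0], "twist": 0}])

```text
t: 12.03
eef_pos: [504.4, 41.3, 21.7]
tcp_rot: [-3.139, -0.0, 1.678]
ft_force: [-7.1, -3.7, 4.2]
opening: 0.009
grip_force: 3.9
```

Emit:
drive_tool(targets=[{"jaw": 0, "travel": [0, 0.001, 0], "twist": 0}, {"jaw": 0, "travel": [0, 0.001, 0], "twist": 0}])

```text
t: 12.2
eef_pos: [504.4, 41.4, 21.6]
tcp_rot: [-3.137, -0.0, 1.678]
ft_force: [-10.9, -6.5, 7.6]
opening: 0.001
grip_force: 6.1
```

Emit:
drive_tool(targets=[{"jaw": 0, "travel": [0, -0.005, 0], "twist": 0}, {"jaw": 0, "travel": [0, -0.03, 0], "twist": 0}, {"jaw": 0, "travel": [0, -0.06, -0.0], "twist": 0}, {"jaw": 0, "travel": [0, -0.06, -0.03], "twist": 0}, {"jaw": 0, "travel": [0, -0.06, -0.07], "twist": 0}, {"jaw": 0, "travel": [0, -0.06, -0.11], "twist": 0}, {"jaw": 0, "travel": [0.04, -0.06, -0.13], "twist": 0}, {"jaw": 0, "travel": [0.07, -0.06, -0.13], "twist": 0}])

```text
t: 12.87
eef_pos: [441.4, 105.2, 155.9]
tcp_rot: [3.133, -0.0, 1.674]
ft_force: [1.7, 0.3, -0.3]
opening: 0.004
grip_force: 0.0
```

Run:
```python
from h import *
snap('top','t5');snap('side','s5')
a=cv2.resize(cv2.imread('pics/t5.png')[130:255,240:380],None,fx=2.8,fy=2.8,interpolation=cv2.INTER_CUBIC)
b=cv2.resize(cv2.imread('pics/s5.png')[155:285,310:410],None,fx=4,fy=4,interpolation=cv2.INTER_CUBIC)
o=np.zeros((520,800,3),np.uint8); o[:a.shape[0],:a.shape[1]]=a; o[:,400:]=b
cv2.imwrite('pics/c5.png',o)
```

```text
(no output)
```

View pics/c5.png

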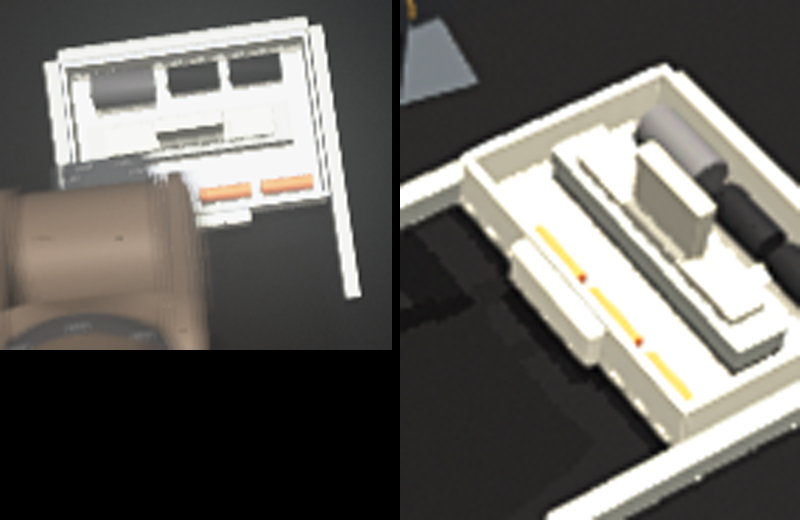

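The tray is in against its stop and the comb is flush. The arm is clear, so I'm letting it settle and handing the job in.

Emit:
drive_tool(targets=[{"jaw": 0, "travel": [0, 0, 0], "twist": 0}, {"jaw": 0, "travel": [0, 0, 0], "twist": 0}, {"jaw": 0, "travel": [0, 0, 0], "twist": 0}, {"jaw": 0, "travel": [0, 0, 0], "twist": 0}])

```text
t: 13.3
eef_pos: [439.4, 104.0, 151.3]
tcp_rot: [-3.141, -0.0, 1.677]
ft_force: [0.7, 0.0, -0.0]
opening: 0.008
grip_force: 0.0
```

```bash
python3 -c "
from cell import *
print(job_done())"
```

```text
the job is handed in; nothing more can be done
None
```

The six-toothed comb is flush in the rail and released, the tray is pushed in to its stop, and the job was handed in at about 13 s; the hand-in call returned no verdict.

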